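# Fit the crumble mask over the topping jig's pins and latch it

### The arm

A 6-joint arm with a two-finger parallel gripper is mounted at the origin on the work surface. World frame = base frame: x ahead of the robot, y to its left, z up, the work surface at z = 0. Lengths are in mm, angles in rad, forces in N, time in s.
With the tool pointing down it reaches from about 300 to 775 mm from the base axis. Payload 14.6 kg.
Tool frame: the origin (TCP) lies on the centre line of the jaws, within the pads' length; the fingertips stand 14 mm ahead of it and the grasp point (between the pads) lies 5 mm behind it (robot.finger_overhang is the distance from the TCP to the fingertips, in mm); y points along the fingers, z is the direction in which the jaws open and shut, and the axes are right-handed (so a half turn about y gives the same grasp; the last joint's range is limited). The gripper opens to 85 mm and grips with 20 to 120 N. Pads are 22 mm wide; open, the fingers measure 114 mm over their backs; the gripper's body (76 mm by 85 mm) begins 54 mm behind the grasp point. The pads swing forward as they close: fully open they stand 13 mm farther back than shut.
Start: joints at [1.184, 0.3, 1.521, -0, 1.321, -0.067], TCP at [172.904, 522.105, 245.281] pointing down, gripper open.
Joint ranges: [-3.03, 3.03], [-0.79, 2.21], [0.23, 2.52], [-1.04, 4.18], [0, 3.07], [-2.55, 2.55]. Speed limits (rad/s): [2.22, 2.22, 2.57, 3.14, 3.14, 3.14].

### API

Orientations are given as a 3x3 rotation matrix whose columns are the frame's x, y, z axes.
In Python, from rig import robot, grab_frame gives the robot as it stands. The module is installed in compiled form; this text tells all that it offers. Calls block until the motion is done:
- robot.move_ptp(position, orientation): joint-space move of the TCP to a pose.
- robot.move_straight(position, rot=None, v=150): straight line of the TCP; rot=None keeps the orientation; v is the mean speed in mm/s.
- robot.movej(angles): joint-space move.
- robot.let_go() and robot.grasp(squeeze=None): open the fingers fully, or close them until they stop; squeeze is the grip in N (None keeps the last).
- robot.dwell(seconds).
- robot.inverse_kinematics(position, orientation): joint angles nearest the present ones, or None.
- robot.get_state(): the state.
- grab_frame(name): name is "scene" or "top" or "wrist"; returns a dict with "frame" (384x512x3 uint8, red, green, blue), "intrinsics" (3x3 intrinsics, pixels), "dist_coeffs" ([k1, k2, p1, p2, k3] as OpenCV has them; the pictures are not rectified), "world_to_cam" (4x4, takes a point from world to camera coordinates); the wrist camera has in their place "T_tool_cam" (4x4, takes a point from camera to tool coordinates, whose origin is the TCP and whose axes are the tool frame's). Camera axes: x right, y down, z forward; pixel columns grow to the right and rows downward; lengths in mm; the calibration is good to about 2 mm. A picture is of the moment at which its call begins: read the wrist's pose just before it. There is no depth.
A pose or a line that the arm cannot do raises robot.PlanningError and nothing moves.
- robot.job_done(): hands the job in, once; it reports no verdict.
The state is a dict: "time_s": time; "q": joint angles; "dq": joint speeds; "effort": joint torques, N m; "eef_pos": TCP position; "ee_rot": TCP orientation; "contact_force": force on the tool from outside, world axes, zero at the start; "ft_torque": the same for the moment, N m; "gripper_width": finger opening in mm.
Only numpy, scipy, OpenCV 4.12 (cv2) and the standard library are available. Lean on these libraries where they do the work, as an engineer would, in place of code of your own. Each camera call takes 0.05 s, during which the arm holds its last target. There are 200 camera calls.

### The job

Fit the crumble mask on the topping jig so that it drops over both locating pins and lies flush on the two rails, then swing the latch fully across its edge and let go. Feel for the pins slowly and with a light hand: leaning or knocking on them bends them. Leave the spatula and the sugar dredger where they are.

Things in the scene. Friction and masses are not known exactly. Their poses are not given: they have to be found in the camera images.
- mask_grip (a point): Blue bar handle of the crumble mask: 94 mm long (mask x), 12 mm wide (mask y), 16 mm high, on two 10 mm posts at x = -36 and +36 mm, with 28 mm free between bar and plate. The point is the bar's centre, over the middle of the plate and 41 mm above its underside; x runs along the mask's length, y across, z up.
- mask: The crumble mask, a loose green-coated aluminium plate 280 (x) x 160 (y) x 5 mm, 0.3 to 0.6 kg, with six 62 mm openings, flat on the bench. Origin: middle of its underside. On its lengthwise centre line are two pin holes: at x = -122 mm a round one of 12 mm, at x = +122 mm a slot 16 mm long (x) and 12 mm wide (y). Either way round fits.
- jig: The topping jig, fixed to the bench. Origin: middle of its underside at bench level; x along its length, y across towards the latch, z up. Two end rails (36 mm wide, centred at x = -128 and +128 mm, y from -113 to +113 mm) have flat tops 50 mm above the bench; the mask, lengthwise along jig x, rests on them when home (bar centre then 91 mm above the bench).
- pin_mark (a point): Jig x = y = 0, 60 mm above the bench (pin-top height). Two brass locating pins, 10 mm in diameter, chamfer 1.4 mm, rise 10 mm above the rail tops at jig x = -122 and +122 mm. Their carriage, with the bun tray, is clamped in slots: both share one jig y, anywhere from 2 to 26 mm to the -y side of this point, not measured. 30 N or a knock bends them: touch down below 15 mm/s.
- latch_post (a point): The latch's upright red thumb post, 12 mm in diameter, from 64 to 112 mm above the bench; the point is on its axis 92 mm above the bench. It stands 48 mm from the pivot (a column at jig x = -36, y = +100 mm) on a steel arm 16 mm wide and 6 mm thick, which passes 2.5 mm above a mask that is home and cannot pass over one that stands higher.
- latch (a joint): Angle of the latch, rad: at 0 its arm points along jig +x, beside the mask; it grows clockwise seen from above and ends at a stop at 1.57, where the arm points along jig -y across the mask's edge (latched). Starts open, -0.6 to 0.1. Light friction (about 1.3 N at the post), stays where it is left.
- spatula_grip (a point): Bystander: spatula with black handle, 240 mm long, lying on the bench beyond the far end of the mask. The point is on its handle.
- dredger_mid (a point): Bystander: sugar dredger, an aluminium can 66 mm in diameter and 110 mm tall with a side handle, standing beyond the far end of the jig. The point is on its axis 50 mm above the bench.

How it is judged (in metres and radians):
On the way, in this order (a step that is already met when the one before it is completed fails the run):
1. the mask has dropped over both pins and lies flush on the rails (z of mask_grip in the frame of jig between 0.0885 and 0.0932 m and x of mask_grip in the frame of jig between -0.006 and 0.006 m and y of mask_grip in the frame of jig between -0.031 and 0.003 m and angle between mask_grip's own z axis and vertical below 0.02 rad), for 0.2 s.
2. the latch is swung fully across the mask's edge (all of step 1 and value of joint latch above 1.4 rad), for 0.2 s.
At the end, for the whole second after the job is handed in: The mask lies at rest, level and flush on both rails (bar centre about 91 mm above the bench, at most 93.2), both pins through its holes (bar within 6 mm of jig x = 0 and at jig y from -31 to +3 mm), and the latch stands across its edge (joint above 1.4 rad) (all of step 2 and linear speed of mask below 0.01 m/s); the robot touches nothing.
It fails at once if the mask presses or knocks on the jig or its pins with more than 30 N (contact force between mask and jig above 30 N).
It fails at once if the spatula or the dredger is shifted by more than 20 mm (distance of any of spatula_grip, dredger_mid from where it was at the start of the episode above 0.02 m).
It also fails if it takes over 72 s, if anything falls off the work surface, if the arm or the gripper's body presses on something with over 40 N, if the wrist force passes 120 N, or if a joint passes its speed limit or range.

## Working session

There is one attempt and no reset: what is moved stays moved. The work goes in short steps, each a Python script; the robot and the scene stay as the last script left them, time stands still between calls to the robot, and variables do not carry over. Pictures are saved under pics/ and viewed, about 8 in all and at most 12, crops included, and the job is handed in when it is done.

```bash
mkdir -p pics
python3 - <<'E'
from rig import robot, grab_frame
import cv2,pickle,numpy as np
d={}
for n in ("scene","top","wrist"):
    f=grab_frame(n); d[n]=f; cv2.imwrite(f"pics/{n}0.png",f["frame"][:,:,::-1])
pickle.dump(d,open("f0.pkl","wb"))
cv2.imwrite("pics/both0.png",np.vstack([cv2.resize(d[n]["frame"],(400,300))[:,:,::-1] for n in("scene","wrist")]))
s=robot.get_state();print(s["eef_pos"],s["ee_rot"],s["time_s"]); print(d["top"]["world_to_cam"],d["wrist"]["T_tool_cam"])
E
```

```text
[172.84324593 521.97090638 244.86142381] [[ 9.49294831e-01 -3.19990240e-04  3.14387057e-01]
 [-3.14387215e-01 -7.85112908e-04  9.49294508e-01]
 [-5.69356408e-05 -9.99999641e-01 -8.45904466e-04]] 0.15
[[-1.58256164e-02 -9.99675499e-01  1.99611167e-02 -1.58623186e+01]
 [-9.99064873e-01  1.50062911e-02 -4.05486290e-02  5.91598633e+02]
 [ 4.02359286e-02 -2.05841576e-02 -9.98978159e-01  1.16177966e+03]
 [ 0.00000000e+00  0.00000000e+00  0.00000000e+00  1.00000000e+00]] [[-6.46197901e-04  9.48611459e-01  3.16442541e-01 -8.12451236e+01]
 [ 9.60653620e-04 -3.16441872e-01  9.48611416e-01 -1.29006337e+02]
 [ 9.99999330e-01  9.16982379e-04 -7.06802959e-04  1.88342192e-01]
 [ 0.00000000e+00  0.00000000e+00  0.00000000e+00  1.00000000e+00]]
```

View pics/top0.png

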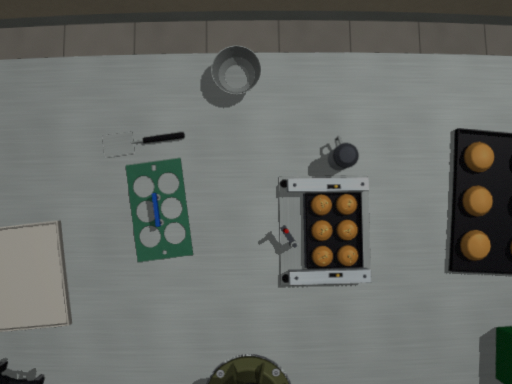

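View pics/scene0.png

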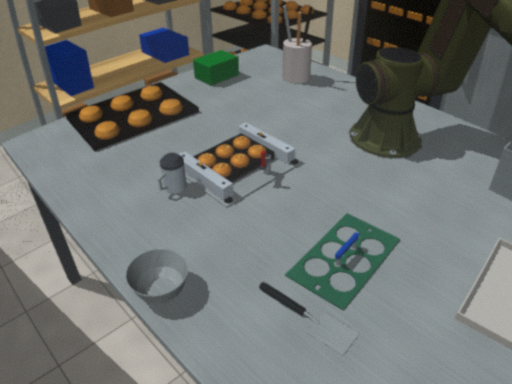

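The top view shows the mask at about (160,210) with its bar at (156,210). The jig is at (325,230), its latch on the left (world +y) with the red post at about (288,232), and brass pins near (335,186) and (337,275). The scene view shows the same things, with the dredger beyond the jig and the spatula beyond the mask.

```bash
cat > h.py <<'E'
import numpy as np,cv2,pickle
def ray(f,px,T=None):
    """camera centre and directions in world; T = cam->world for wrist"""
    n=cv2.undistortPoints(np.float64(px).reshape(-1,1,2),f["intrinsics"],f["dist_coeffs"]).reshape(-1,2)
    if T is None: T=np.linalg.inv(f["world_to_cam"])
    return T[:3,3],np.c_[n,np.ones(len(n))]@T[:3,:3].T
def onz(f,px,z,T=None):
    c,d=ray(f,px,T); return c+d*((z-c[2])/d[:,2])[:,None]
def wristT(s,f):
    T=np.eye(4);T[:3,:3]=s["ee_rot"];T[:3,3]=s["eef_pos"];return T@f["T_tool_cam"]
def blobs(m,amin=4):
    n,l,st,c=cv2.connectedComponentsWithStats(m.astype(np.uint8))
    return [(st[i,4],c[i].round(2)) for i in range(1,n) if st[i,4]>=amin]
def hsv(f): return cv2.cvtColor(f["frame"],cv2.COLOR_RGB2HSV).astype(int)
E
python3 - <<'E'
from h import *
d=pickle.load(open("f0.pkl","rb"));f=d["top"];h=hsv(f);H,S,V=h[...,0],h[...,1],h[...,2]
g=(H>50)&(H<95)&(S>100); g[:, 250:]=0
cs,_=cv2.findContours(g.astype(np.uint8),cv2.RETR_CCOMP,cv2.CHAIN_APPROX_NONE)
c=max(cs,key=cv2.contourArea);r=cv2.minAreaRect(c);b=cv2.boxPoints(r)
w=onz(f,b,5);print("mask",r,w.round(1),w.mean(0))
for k in cs: 
    a=cv2.contourArea(k)
    if a<60: print(a,k.mean(0))
for nm,m,z in(("blue",(H>100)&(H<130)&(S>150)&(V>60),41+8),("red",((H<6)|(H>174))&(S>140)&(V>60),92)):
    for a,p in blobs(m):
        print(nm,a,p,onz(f,p,z).round(1))
sc=d["scene"];h=hsv(sc);H,S,V=h[...,0],h[...,1],h[...,2]
print("scene red",blobs(((H<6)|(H>174))&(S>140)&(V>60)))
j=cv2.resize(f["frame"][165:300,265:385],None,fx=5,fy=5,interpolation=cv2.INTER_CUBIC)
cv2.imwrite("pics/jig.png",cv2.resize(j,(530,596))[:,:,::-1]);print(f["intrinsics"])
E
```

```text
mask ((158.63754272460938, 209.72117614746094), (96.44391632080078, 54.96915054321289), 82.56858825683594) [[675.5 342.3   5. ]
 [693.4 184.8   5. ]
 [419.9 151.9   5. ]
 [401.6 308.    5. ]] [547.60044897 246.74232927   5.        ]
29.5 [[164.17647059 251.82352941]]
46.0 [[153.45454545 167.04545455]]
0.0 [[170. 138.]]
blue 165 [155.67 209.62] [[547.4 245.1  49. ]]
red 17 [285.88 230.53] [[ 486.7 -107.6   92. ]]
scene red [(np.int32(41), array([262.61, 158.05]))]
[[413.34192146   0.         253.42286198]
 [  0.         413.34192146 192.72977144]
 [  0.           0.           1.        ]]
```

View pics/jig.png

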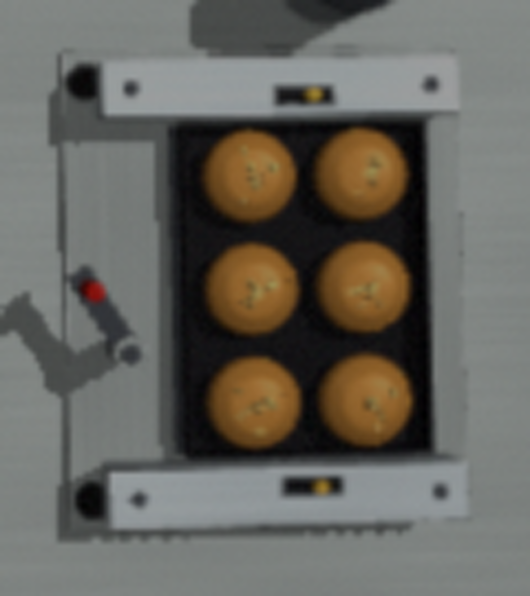

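Run:
```python
from h import *
from rig import robot,grab_frame
d=pickle.load(open("f0.pkl","rb"));f=d["top"]
p=onz(f,[[337.9,275.3],[336.3,186.5]],60);hl=onz(f,[[164.18,251.82],[153.45,167.05]],5)
print(d["wrist"]["intrinsics"][:,2],d["wrist"]["intrinsics"][0,0],"pins",p.round(1),np.linalg.norm(p[1]-p[0]),"holes",hl.round(1),np.linalg.norm(hl[1]-hl[0]))
def R(u): u=u/np.linalg.norm(u); return np.c_[u,[0,0,-1],np.cross(u,[0,0,-1])]
o={}
for n,a in(("jig",p),("mask",hl)):
    u=(a[1]-a[0])/np.linalg.norm(a[1]-a[0]);c=a.mean(0)
    t=c-50*u;t[2]=a[0,2]+190
    robot.move_ptp(t,R(u));robot.dwell(.3)
    s=robot.get_state();w=grab_frame("wrist");o[n]=(s,w)
    cv2.imwrite(f"pics/w_{n}.png",w["frame"][:,:,::-1]);print(n,s["eef_pos"],s["time_s"],s["contact_force"])
pickle.dump(o,open("f1.pkl","wb"))
```

```text
[256.55577649 182.40624417   1.        ] 304.97087179055626 pins [[ 360.  -251.4   60. ]
 [ 603.1 -251.9   60. ]] 243.03005877243706 holes [[427.1 231.5   5. ]
 [669.6 260.3   5. ]] 244.14870165139828
jig [ 431.64085195 -251.36845299  249.97038894] 3.3167 [0.47522165 0.55738274 0.44040247]
mask [498.83829897 239.68567386 195.08597315] 5.4833 [ 0.18950686 -0.2183247   0.12765292]
```

View pics/w_jig.png

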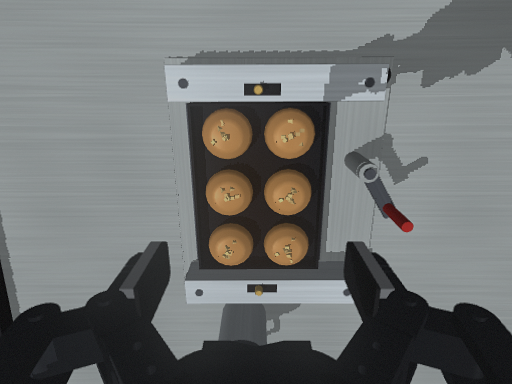

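View pics/w_mask.png

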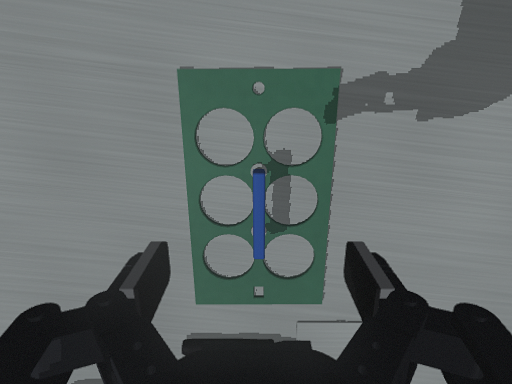

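The wrist view of the jig shows pins at about (258,89) near and (258,290) far. The post top is at about (407,227) and the pivot at (365,172). In the mask view the round hole is at (259,88), nearest the robot, the slot is at (259,292), and the bar lies along column 259.

```bash
cat > m.py <<'E'
from h import *
o=pickle.load(open("f1.pkl","rb"))
def pins():
    s,f=o["jig"];h=hsv(f);m=(h[...,0]>12)&(h[...,0]<32)&(h[...,1]>110)&(h[...,2]>90)
    a=np.zeros_like(m);a[80:98,244:281]=1;a[284:296,244:278]=1
    bs=sorted(blobs(m&a,8),key=lambda b:b[1][1]);return bs,onz(f,[b[1] for b in bs],58,wristT(s,f))
def holes():
    s,f=o["mask"];h=hsv(f);m=~((h[...,0]>50)&(h[...,0]<95)&(h[...,1]>100))
    a=np.zeros_like(m);a[76:100,246:272]=1;a[281:301,248:270]=1
    bs=sorted([b for b in blobs(m&a,20)],key=lambda b:b[1][1]);return bs,onz(f,[b[1] for b in bs],4,wristT(s,f))
def bar(s,f,z):
    h=hsv(f);m=(h[...,0]>105)&(h[...,0]<130)&(h[...,1]>130)&(h[...,2]>40)
    b=max(blobs(m,50),key=lambda b:b[0]);ys,xs=np.nonzero(m);return b,onz(f,[b[1]],z,wristT(s,f))[0]
E
python3 - <<'E'
from m import *
for n,(b,p) in(("pins",pins()),("holes",holes())):
    v=p[-1]-p[0];print(n,b,p.round(1),np.linalg.norm(v),np.degrees(np.arctan2(v[1],v[0])))
s,f=o["mask"];print("bar",bar(s,f,49))
s,f=o["jig"];h=hsv(f);m=((h[...,0]<6)|(h[...,0]>174))&(h[...,1]>140)&(h[...,2]>60)
print("red",blobs(m),"post top",onz(f,[[407,227]],112,wristT(s,f)))
# rail corner-ish, pivot
print("pivot",onz(f,[[368,172]],70,wristT(s,f)))
E
```

```text
pins [(np.int32(70), array([257.81,  89.26])), (np.int32(28), array([257.75, 292.04]))] [[ 358.7 -250.1   58. ]
 [ 602.6 -250.2   58. ]] 243.91328921629747 -0.030806762637531928
holes [(np.int32(600), array([258.34,  87.4 ])), (np.int32(440), array([258.5, 290.5]))] [[424.5 232.6   4. ]
 [665.4 261.9   4. ]] 242.73090028130767 6.9336987965339905
bar ((np.int32(1026), array([258.54, 214.48])), array([542.10260351, 246.74005341,  49.        ]))
red [(np.int32(357), array([397.59, 217.66]))] post top [[ 484.95277436 -106.41351485  112.        ]]
pivot [[ 442.03410909 -134.10690761   70.        ]]
```

```bash
sed -i 's/(h\[...,1\]>100))/(h[...,1]>75))/; s/blobs(m&a,20)/blobs(m\&a,15)/' m.py
python3 - <<'E'
from m import *
s,f=o["mask"];h=hsv(f);print(h[80,230:234],h[88,259],h[290,240],h[292,259])
b,p=holes();v=p[-1]-p[0];print(b,p.round(1),np.linalg.norm(v),np.degrees(np.arctan2(v[1],v[0])),p.mean(0))
E
```

```text
[[77 96 93]
 [76 94 95]
 [77 93 93]
 [77 95 94]] [ 85  12 127] [76 91 92] [ 99  14 131]
[(np.int32(133), array([258.33,  87.43])), (np.int32(107), array([258.49, 290.86]))] [[424.5 232.6   4. ]
 [665.9 261.9   4. ]] 243.23795214495692 6.933020062361114 [545.21700235 247.24788639   4.        ]
```

```bash
cat >> m.py <<'E'
def R(deg):
    a=np.radians(deg);u=np.array([np.cos(a),np.sin(a),0]);return np.c_[u,[0,0,-1],np.cross(u,[0,0,-1])]
E
python3 - <<'E'
from m import *
from rig import robot,grab_frame
Rm=R(6.93);c=np.array([545.6,247.3,0])
robot.move_ptp(c+[0,0,110],Rm)
robot.move_straight(c+[0,0,38],v=60)
robot.grasp(60);robot.dwell(.2)
s=robot.get_state();print(s["eef_pos"],s["gripper_width"],s["contact_force"],s["time_s"])
f0=robot.get_state()["contact_force"]
robot.move_straight(c+[0,0,200],v=100)
u=np.array([480.7,-250.1,200.])
robot.move_ptp(u,R(-.03));robot.dwell(.3)
s=robot.get_state();w=grab_frame("wrist");print(s["eef_pos"],s["gripper_width"],s["contact_force"],s["ft_torque"],s["time_s"])
t=grab_frame("top")
pickle.dump((s,w,t),open("f2.pkl","wb"));cv2.imwrite("pics/held.png",np.vstack([w["frame"],t["frame"]])[:,:,::-1][:,:].copy()[:600])
b,p=bar(s,w,s["eef_pos"][2]+11);print("bar",b,(p-s["eef_pos"]).round(2))
E
```

```text
[545.71862362 247.31183291  38.17564702] 10.752053859645358 [-6.91505641e-04 -9.19354328e-01  4.27904225e+00] 8.225
[ 480.87457671 -249.79813528  199.98784597] 11.344406786260949 [-0.3174015  -0.25573924 -4.25116395] [-0.04811101  0.03697615 -0.00633261] 12.1167
bar (np.int32(4626), array([256.62, 251.43])) [-9.82  0.03 11.  ]
```

View pics/held.png

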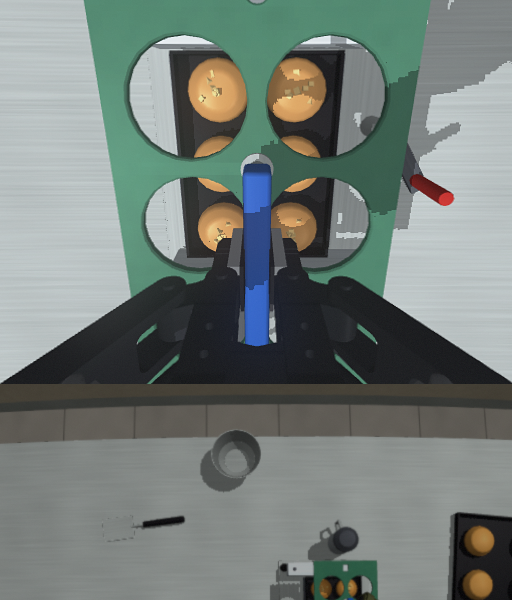

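The mask is held with its bar centred between the pads. The round hole is just visible at the top edge of the wrist picture, at about (257,0), and the post is clear at (440,192).

Run:
```python
from m import *
s,w,t=pickle.load(open("f2.pkl","rb"));T=wristT(s,w);z=s["eef_pos"][2]
h=hsv(w);g=(h[...,0]>50)&(h[...,0]<95)&(h[...,1]>75)
for r in range(0,6):
    x=np.nonzero(~g[r,240:275])[0]+240; print(r,x.min() if len(x) else None,x.max() if len(x) else None)
L=[];
for r in (1,2,100,200):
    x=np.nonzero(g[r])[0];L+=[x.min(),x.max()]
    e=onz(w,[[x.min(),r],[x.max(),r]],z-33,T)-s["eef_pos"];print("edges",e.round(1).tolist(),"mid",e.mean(0)[:2].round(2))
print("hole",(onz(w,[[257,0],[257,3],[257,4]],z-33,T)-s["eef_pos"]).round(2))
m=(h[...,0]>105)&(h[...,0]<130)&(h[...,1]>130)&(h[...,2]>40)
y=np.nonzero(m[:,256])[0];print("bar rows",y.min(),y.max(),(onz(w,[[256.5,y.min()]],z+11,T)-s["eef_pos"]).round(2))
for r in(200,230):
  x=np.nonzero(m[r])[0];print(r,x.min(),x.max())
# top view holes of held mask
h=hsv(t);g=(h[...,0]>50)&(h[...,0]<95)&(h[...,1]>75);g[:,:250]=0;g[:,400:]=0
cs,_=cv2.findContours(g.astype(np.uint8),cv2.RETR_EXTERNAL,cv2.CHAIN_APPROX_NONE);c=max(cs,key=cv2.contourArea);r=cv2.minAreaRect(c);b=cv2.boxPoints(r)
print(r,(onz(t,b,z-33)-s["eef_pos"]).round(1).tolist())
```

```text
0 249 264
1 250 263
2 252 262
3 255 259
4 None None
5 None None
edges [[-115.5, -79.8, -33.0], [-115.6, 79.6, -33.0]] mid [-115.57   -0.13]
edges [[-115.1, -79.9, -33.0], [-115.2, 79.7, -33.0]] mid [-115.16   -0.13]
edges [[-71.5, -79.5, -33.0], [-71.6, 79.8, -33.0]] mid [-71.55   0.15]
edges [[-16.6, -79.4, -33.0], [-16.7, 79.2, -33.0]] mid [-16.67  -0.07]
hole [[-116.44    0.12  -33.  ]
 [-115.23    0.12  -33.  ]
 [-114.82    0.12  -33.  ]]
bar rows 164 345 [[-49.63  -0.05  11.  ]]
200 243 270
230 244 270
((344.5, 233.0), (112.0, 63.0), 90.0) [[141.0, 79.6, -33.0], [139.0, -79.6, -33.0], [-140.2, -73.3, -33.0], [-135.6, 84.9, -33.0]]
```

```bash
cat > ins.py <<'E'
from m import *
from rig import robot,grab_frame
import itertools
def st():
    s=robot.get_state();return s["eef_pos"],s["contact_force"],s["ft_torque"]
def down(x,y,z0,z1,lim,base):
    """lower in 0.5 mm steps at 8 mm/s until force"""
    z=z0
    while z>z1+1e-6:
        z=max(z-.5,z1);robot.move_straight([x,y,z],v=8)
        p,F,M=st();d=F-base
        if d[2]>lim or np.hypot(*d[:2])>lim: return z,p,d,M
    return z,p,d,M
E
python3 - <<'E'
from ins import *
tx,ty=480.7,-250.1
robot.move_straight([tx,ty,106],v=70)
robot.dwell(.3);p,F,M=st();base,bm=F,M;print(p,F,M,robot.get_state()["time_s"])
pickle.dump((base,bm),open("base.pkl","wb"))
robot.move_straight([tx,ty,100.5],v=12)
r=down(tx,ty,100.5,93,4,base);print(r,robot.get_state()["time_s"])
E
```

```text
[ 480.73826295 -250.12763847  106.14300957] [-0.10562298 -0.34951881 -2.66906871] [ 0.0005623  -0.03001572 -0.0104939 ] 14.0083
(93.0, array([ 480.68233769, -250.08925516,   92.96655313]), array([-0.07870729,  0.10787805, -1.09897992]), array([ 0.00398591, -0.02026527, -0.02140219])) 18.3667
```

No contact down to 5 mm below pin-top height, so both pins are in the holes. I'll continue to the rails.

Run:
```python
from ins import *
base,bm=pickle.load(open("base.pkl","rb"));base=base-[0,0,1.1]
tx,ty=480.7,-250.1
r=down(tx,ty,93,87,4,base);print(r,robot.get_state()["time_s"])
robot.dwell(.1);print(st())
w=grab_frame("scene");cv2.imwrite("pics/in.png",cv2.resize(w["frame"][100:240,140:330],None,fx=3,fy=3)[:,:,::-1])
```

```text
(88.0, array([ 480.7728981 , -250.13576934,   88.1919936 ]), array([-1.47943209,  0.9949831 ,  4.07308685]), array([ 0.06907348,  0.12294341, -0.01246515])) 20.8667
(array([ 480.76316193, -250.14322058,   88.17712792]), array([-2.0463225 ,  1.2540108 , -0.76585027]), array([ 0.08376658,  0.21609327, -0.02663295]))
```

View pics/in.png

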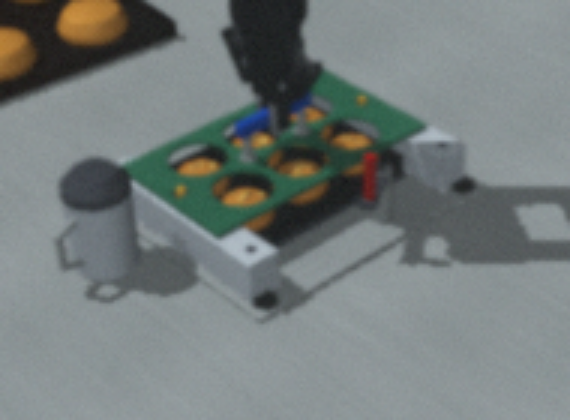

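The scene crop shows the mask flush on both rails, with a brass pin showing in each hole at about (180,190) and (362,100) and the red post at (370,175). Next I release it and push the latch.

Run:
```python
from ins import *
robot.let_go();robot.dwell(.3)
robot.move_straight([480.7,-250.1,210],v=100)
P=np.array([444.7,-133.]);t=lambda a:np.array([-np.sin(a),-np.cos(a)])
post=lambda a:P+48*np.array([np.cos(a),-np.sin(a)])
a0=-.57;q=post(a0)-34*t(a0)
robot.grasp(30)
robot.move_ptp([*q,210],R(0));robot.move_straight([*q,92],v=90);robot.dwell(.2)
p,base,_=st();print(p,base)
robot.move_straight([*(post(a0)-24*t(a0)),92],v=30)
for a in np.arange(a0,1.571,.1):
    robot.move_straight([*(post(a)-22*t(a)),92],v=50)
    p,F,_=st();d=F-base
    print(round(a,2),p[:2].round(1),d.round(1))
    if np.hypot(*d[:2])>15: print("stop");break
print(robot.get_state()["time_s"])
for n in("top","scene"):
    f=grab_frame(n);cv2.imwrite(f"pics/l_{n}.png",f["frame"][:,:,::-1])
s=cv2.imread("pics/l_scene.png");cv2.imwrite("pics/l_s.png",cv2.resize(s[100:240,140:330],None,fx=3,fy=3))
```

```text
[466.87159347 -78.49496026  92.26488285] [ 0.63732061  0.68086809 -0.44234415]
-0.57 [473.2 -88.6] [-0.8 -0.2 -0.4]
-0.47 [477.8 -91.8] [-1.  -0.6  0.4]
-0.37 [481.8 -95.3] [-0.6 -0.1  0.6]
-0.27 [485.3 -99.2] [-0.8 -0.2  0.7]
-0.17 [ 488.4 -103.5] [-0.9 -0.7 -0.1]
-0.07 [ 491.2 -108. ] [ 0.  -1.   0.2]
0.03 [ 493.5 -112.7] [ 0.2 -0.  -0.6]
0.13 [ 495.2 -117.7] [-0.6 -0.5  0.1]
0.23 [ 496.6 -122.8] [-0.5 -0.6  1.6]
0.33 [ 497.3 -128.1] [-0.5 -0.1 -0.5]
0.43 [ 497.6 -133.3] [-0.8 -0.6  1. ]
0.53 [ 497.3 -138.6] [-0.8 -1.4 -0.4]
0.63 [ 496.4 -143.8] [-0.2 -1.1  0.7]
0.73 [ 495.  -148.9] [-0.6 -0.6  0.1]
0.83 [ 493.2 -153.9] [-0.2 -0.3 -0.2]
0.93 [ 490.9 -158.6] [-0.5 -0.4 -0.8]
1.03 [ 488.1 -163.1] [-1.1 -0.2  0.1]
1.13 [ 484.9 -167.3] [-1.  -0.6 -0.3]
1.23 [ 481.3 -171.1] [-0.3 -0.6  0.9]
1.33 [ 477.3 -174.6] [-0.8 -0.  -0.4]
1.43 [ 473.  -177.6] [-0.2 -0.6  0.6]
1.53 [ 468.4 -180.2] [-0.8 -1.3  0.6]
32.7
```

View pics/l_s.png

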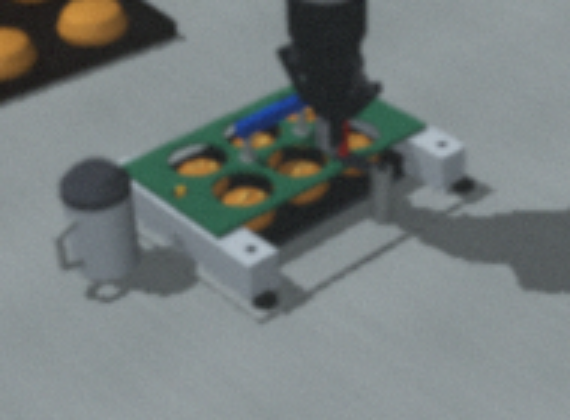

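The post is now at about (345,140) in the crop, over the mask edge. I'll push gently to the stop, back off and check.

Run:
```python
from ins import *
p,base,_=st()
x=466.
for i in range(14):
    robot.move_straight([x,-181,92],v=20);p,F,_=st();d=F-base
    if abs(d[0])>6: break
    x-=1
print(p,d)
robot.move_straight([x+20,-181,92],v=50);robot.move_straight([x+20,-181,230],v=120)
robot.move_ptp([400,0,280],R(0));robot.dwell(.3)
t=grab_frame("top");c=grab_frame("scene");h=hsv(t);m=((h[...,0]<6)|(h[...,0]>174))&(h[...,1]>140)&(h[...,2]>60)
for a,q in blobs(m): print("red",a,q,onz(t,q,92))
h=hsv(t);y=(h[...,0]>18)&(h[...,0]<32)&(h[...,1]>120)&(h[...,2]>90);a=np.zeros_like(y);a[178:195,325:350]=1;a[265:284,325:350]=1
print(blobs(y&a,2),robot.get_state()["time_s"])
cv2.imwrite("pics/fin.png",np.hstack([cv2.resize(t["frame"][160:300,265:405],(380,380)),cv2.resize(c["frame"][100:240,160:300],(380,380))])[:,:,::-1])
```

```text
[ 461.16783309 -181.04055076   92.21599012] [13.09180761 -0.52569863 -5.50279306]
red 17 [314.12 245.59] [[ 445.48622823 -181.96894266   92.        ]]
[(np.int32(8), array([335.88, 185.88])), (np.int32(8), array([337.5, 275. ]))] 37.675
```

View pics/fin.png

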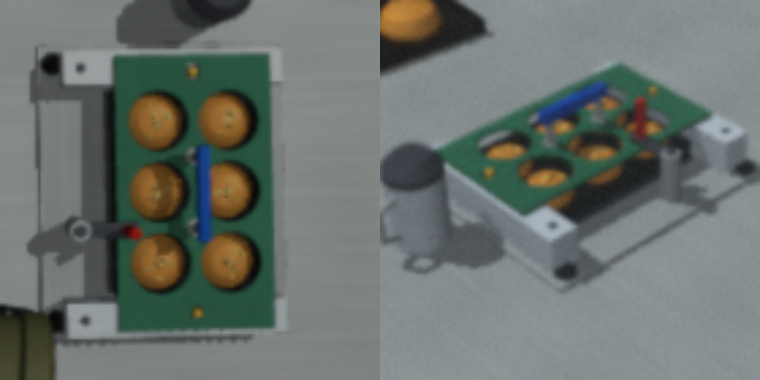

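The pictures show both pins through the holes, at (193,72) and (198,313). The latch arm lies straight across the mask edge, with the post at about 1.57 rad against its stop, and the robot is clear.

```bash
python3 -c "
from rig import robot
robot.job_done();print(robot.get_state()['time_s'])"
```

```text
the job is handed in; nothing more can be done
the job is handed in; nothing more can be done
```

The crumble mask is on the jig over both locating pins, flush on the rails, and the latch is swung fully across its edge. I handed the job in at about 38 s of the 72 s allowed; no verdict is reported.

- **Mask:** I gripped the bar and lowered the mask in 0.5 mm steps at 8 mm/s. It slid over both pins without touching them, and reached the rails at bar height 91 mm with about 4 N. The last pictures show a pin in each hole and the mask flat.
- **Latch:** I pushed the post round with closed fingers until it met its stop. The final push rose to 13 N because one 1 mm step overshot my 6 N threshold. The camera puts the post at (445, -182) mm, within about 1.5 mm of where it should be when latched (about 1.57 rad).
- **Robot and bystanders:** The arm was backed well clear before hand-in. Neither the spatula nor the dredger was touched, though I did not measure their positions afterwards.
- **Disagreement between cameras:** The top and wrist cameras differed by 1 to 3 mm on pin and hole positions. I used the wrist camera for both, so most of that error cancelled out.

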